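Seat the test card with its two levers

ROBOT

A 6-joint arm with a two-finger parallel gripper is mounted at the origin on a cart in front of the work surface, level with it; the furniture and walls round the work are solid. World frame = base frame: x ahead of the robot, y to its left, z up, the work surface at z = 0. Lengths are in m, angles in rad, forces in N, time in s.
With the tool pointing down it reaches from about 0.25 to 0.775 m from the base axis. Payload 4 kg.
Tool frame: the origin (TCP) lies between the finger pads; the fingertips stand ctrl.finger_overhang ahead of it and the grasp point (between the pads) lies 5 mm behind it (ctrl.finger_overhang is the distance from the TCP to the fingertips, in m); z points along the fingers, y is the line along which they close (so a half turn about z gives the same grasp; the last joint's range is limited). The gripper opens to 94 mm and grips with 3 to 60 N. Pads are 16 mm wide; open, the fingers measure 119 mm over their backs; the gripper's body (75 mm by 177 mm) begins 78 mm behind the grasp point.
Start: joints at [1.142, 0.087, 1.371, -0, 1.684, -0.103], TCP at [0.176, 0.521, 0.22] pointing down, gripper open.
Joint ranges: [-3.1, 3.1], [-0.76, 2.03], [0.27, 2.55], [-1.08, 4.22], [0.17, 2.65], [-2.57, 2.57]. Speed limits (rad/s): [2.79, 2.79, 3.14, 3.14, 3.14, 3.14].

INTERFACE

Orientations are given as [roll, pitch, yaw] about the fixed x, y, z axes, in that order (R = Rz(yaw) Ry(pitch) Rx(roll)).
In Python, from station import ctrl gives the robot as it stands.
- The arm moves only by the tool jog_arm, never from a script. Its argument "commands" is a list of rows, each a list of 7 numbers: the turn, a rotation vector about the tool's x, y, z in rad, then the shift along the tool's x, y, z in cm, then the finger opening in cm, from 0 to 9.4. A call has 1 to 5 rows; each row shifts and turns the commanded pose from where the row before left it, along the tool's axes as they then stand; what a row does not reach is not made up. A row lasts 1/8 s, in which the tool goes at most 62.5 mm and 10.7 degrees, less where a joint would pass 70% of its speed; a pose out of reach is approached as far as the arm can. A call is refused whole if a number of a shift passes 6.25 or a number of a turn 0.188, either way. A call with a gripper value outside its range is refused whole. The fingers move at their own pace and stop on an object; "squeeze" is the grip in N (left out, the last holds). Time passes only in rows, so rows that do not move let the fingers close. It gives the time, the measured TCP pose, the force, the opening and the grip force at its end, in the units of the state.
- ctrl.get_obs(): the state, without advancing time (a new reading comes with each control period).
- ctrl.capture(name): name is "scene" or "top" or "wrist"; returns the picture (384x512x3 uint8, blue, green, red); there is no depth.
- ctrl.camera_model(name): a dict with "fx", "fy", "cx", "cy" (pixels), "origin" and "rotation" of the camera in the world. Camera axes: x right, y up, looking along -z (the intrinsics and any distortion apply to the point x, -y, -z); pixel columns grow to the right and rows downward; lengths in m; the calibration is good to about 2 mm. The wrist camera is an equidistant fisheye: a pixel r from the principal point sees the ray r / f radians off the axis. A picture is of the moment at which its call begins: read the wrist's pose just before it. camera_model takes no time and is no camera call; for the wrist camera it gives the pose at the moment of the call.
- ctrl.hand_in(): hands the job in; it is judged then, once.
The state is a dict: "time": time; "joint_pos": joint angles; "joint_vel": joint speeds; "effort": joint torques, N m; "eef_pos": TCP position; "tcp_rot": TCP orientation; "force": force on the tool from outside, world axes, zero at the start; "torque": the same for the moment, N m; "grip_width": opening from 0.0 (shut) to 1.0 (fully open); "grasp_force": force on a finger pad.
Only numpy, scipy, OpenCV 4.12 (cv2) and the standard library are available. Lean on these libraries where they do the work, as an engineer would, in place of code of your own. Each camera call takes 0.05 s, during which the arm holds its last target. There are 200 camera calls.

TASK

Take the test card (the one with the narrow grip and two low shoulders) from its stand and set it upright in the socket, down between the open levers. Then swing both levers inward over its shoulders until the card is fully home on the contacts and the levers come up hard. Feel for that point and do not force the levers, and leave the blank card and the other things alone.

Things in the scene. Friction and masses are not known exactly. Their poses are not given: they have to be found in the camera images.
- card: test card, 8 mm thick (x), 130 mm long (y), 85 mm high, 0.15 kg, grey, black grip. Origin: centre of the underside, z up. 130 mm long up to z = 45 (122 mm in the lowest 10 mm); above only a centred grip, 40 mm long, 10 mm thick, up to z = 85: a flat shoulder at z = 45 at either end. Either way round fits. Starts upright in a stand, underside 8 mm over the desk
- blank_card: bystander: blank card of the same size and look as the test card, but a full 130 x 85 mm rectangle without shoulders, upright in the other stand. Leave it
- stand_a: fixed dark steel card stand, 62 x 150 mm, 32 mm high, slot along its y; origin centre of underside. Which stand holds which card varies
- stand_b: the other stand, alike
- socket: fixed card socket, base 75 x 240 x 10 mm, origin centre of its underside, long along y. Cheeks at y = +-56 to 102 mm, 95 mm high, flared lead-in to 108, guide the card's ends in an 11 mm gap; end stops at y = +-67.5. A released card rests on a spring pad, underside at about z = 34 mm; home is at 12 to 26 mm, differs from start to start, cannot be seen and is not tracked: feel it
- bed: contact bed in the bottom of the socket, origin on the socket's axis 10 mm above the desk (says nothing of the depth of home). Its sprung contacts give 1.5 mm under about 4 N, then stop the card hard
- pivot_left (a point): fixed pivot of the left (+y) lever, in the socket frame at (0, 82, 77) mm; the lever turns about the socket's x axis
- pivot_right (a point): fixed pivot of the right (-y) lever, at (0, -82, 77) mm
- bar_left (a point): centre of the cross bar at the free end of the left lever: 12 mm thick, 32 mm long along the socket's x, 80 mm from the pivot, on a 10 mm round arm. Push it inward from outside, or pinch it. A round nose (10 mm thick), 28 mm from the pivot on the inner side, presses the card's shoulder down
- bar_right (a point): the same on the right lever
- lever_left (a joint): angle of the left lever, rad: 0 open, arm leaning 1.13 outward from vertical; grows as it swings inward (upright at 1.13). Starts at 0 to 0.1; meets the shoulder at 1.0 to 1.3; home is somewhere from 1.3 to 1.95. Stays where left. Takes 2 to 3 N at the bar, 4 to 6 N just before home, then rises steeply; over 12 N past 1.2 is forcing it
- lever_right (a joint): the same for the right lever, mirrored: grows as it swings inward
- flux_jar: bystander: small jar with black lid, 48 x 34 mm
- kapton: bystander: roll of amber tape, 60 x 12 mm
- solder_spool: bystander: solder spool, 54 x 34 mm
- nose_left (a point): centre of the left lever's round nose, 5 mm radius: it stands 50 mm above the card's underside when it rests on the shoulder
- nose_right (a point): the same on the right lever

How it is judged:
On the way, in this order (a step that is already met when the one before it is completed fails the run):
1. the card stands upright in the socket's guides, let go, with both levers still open (horizontal distance between card and socket below 0.006 m and z of card in the frame of socket below 0.04 m and angle between the y axis of card and the y axis of socket, either way round below 0.08 rad and angle between the z axis of card and the z axis of socket, either way round below 0.1 rad and value of joint each of lever_left, lever_right below 0.6 rad and contact force between each of the fingers, the arm and card below 0.1 N), for 0.2 s.
2. both levers are swung in over the shoulders and press the card home on the contacts (value of joint each of lever_left, lever_right above 1.2 rad and contact force between card and bed above 3.5 N and angle between the z axis of card and the z axis of socket, either way round below 0.035 rad and horizontal distance between card and socket below 0.005 m and angle between the y axis of card and the y axis of socket, either way round below 0.04 rad and z of each of nose_left, nose_right in the frame of card below 0.0525 m), for 0.2 s.
At the end, for the whole second after the job is handed in: Both levers are swung in past 1.2 rad, each nose on its shoulder within 2.5 mm; the card is home, bearing on the contact bed with over 3.5 N, upright within 0.035 rad, turned under 0.04 rad and centred within 5 mm in the socket, at rest and let go (all of step 2 and contact force between each of the fingers, the arm and card below 0.1 N and linear speed of card below 0.01 m/s); the robot touches nothing.
It fails at once if a lever is forced as it comes home: more than 12 N between robot and lever once it is past 1.2 rad ((contact force between the fingers and lever_left above 12 N and value of joint lever_left above 1.2 rad) or (contact force between the fingers and lever_right above 12 N and value of joint lever_right above 1.2 rad) or (contact force between the arm and lever_left above 12 N and value of joint lever_left above 1.2 rad) or (contact force between the arm and lever_right above 12 N and value of joint lever_right above 1.2 rad)).
It fails at once if the blank card is moved by more than 20 mm or another bystander by more than 30 mm (distance of blank_card from where it was at the start of the episode above 0.02 m or distance of any of flux_jar, kapton, solder_spool from where it was at the start of the episode above 0.03 m).
It also fails if it takes over 72 s, if anything falls off the work surface, if the arm or the gripper's body presses on something with over 40 N, if the wrist force passes 120 N, or if a joint passes its speed limit or range.

## Working session

There is one attempt and no reset: what is moved stays moved. The work goes in short steps, Python scripts to look and compute and a tool call to move; the robot and the scene stay as the last step left them, time stands still between calls to the robot, and variables do not carry over. Pictures are saved under pics/ and viewed, at most 10 in all, crops included, and the job is handed in when it is done.

Besides the shell and the picture viewer there is one more tool, called after "Call:" in YAML: its name, and indented under it one key for each argument. jog_arm: Moves the arm, as the interface text tells. Its arguments: {"type":"object","properties":{"commands":{"type":"array","items":{"type":"array","items":{"type":"number"}}},"squeeze":{"type":"number"}},"required":["commands"]}

```bash
mkdir -p pics; ls
python3 - <<'E'
from station import ctrl
import cv2,numpy as np
o=ctrl.get_obs();print({k:np.round(v,3) for k,v in o.items()},ctrl.finger_overhang)
for n in("scene","top"):
    cv2.imwrite(f"pics/{n}0.png",ctrl.capture(n));m=ctrl.camera_model(n);print(n,{k:np.round(v,3) for k,v in m.items()})
E
```

```text
pics
{'time': np.float64(0.0), 'joint_pos': array([ 1.142,  0.088,  1.372,  0.   ,  1.684, -0.103]), 'joint_vel': array([-0.001, -0.   , -0.   , -0.   ,  0.001, -0.001]), 'effort': array([ 2.0000e-03, -3.4018e+01, -3.0243e+01,  7.2000e-02,  3.3000e-02,
       -0.0000e+00]), 'eef_pos': array([0.176, 0.521, 0.218]), 'tcp_rot': array([-3.139, -0.   ,  2.816]), 'force': array([-0.317,  0.041, -0.167]), 'torque': array([-0.038,  0.026, -0.043]), 'grasp_force': np.float64(0.0), 'grip_width': np.float64(0.998)} 0.014
scene {'fx': np.float64(446.557), 'fy': np.float64(446.557), 'cx': np.float64(250.733), 'cy': np.float64(186.676), 'origin': array([ 0.089, -0.62 ,  0.943]), 'rotation': array([ 0.753, -0.005, -0.62 ])}
top {'fx': np.float64(472.002), 'fy': np.float64(472.002), 'cx': np.float64(247.534), 'cy': np.float64(192.301), 'origin': array([0.413, 0.022, 1.13 ]), 'rotation': array([ 0.158, -0.016, -1.576])}
```

View pics/scene0.png

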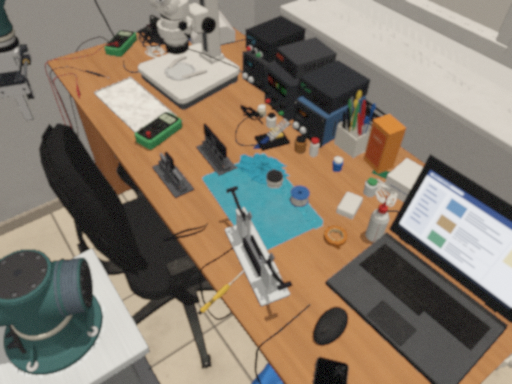

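View pics/top0.png

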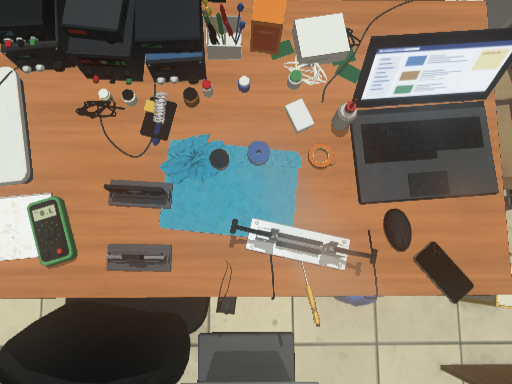

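```bash
cat > h.py <<'E'
import numpy as np,cv2
from station import ctrl
from scipy.spatial.transform import Rotation as R
def rot(m):
    r=np.array(m["rotation"]); return r if r.shape==(3,3) else R.from_euler("xyz",r).as_matrix()
def ray(n,u,v,m=None):
    m=m or ctrl.camera_model(n); a=(u-m["cx"])/m["fx"]; b=(v-m["cy"])/m["fy"]
    if n=="wrist":
        t=np.hypot(a,b); s=np.sin(t)/t if t>1e-9 else 1; d=np.array([a*s,-b*s,-np.cos(t)])
    else: d=np.array([a,-b,-1.])
    return np.array(m["origin"]),rot(m)@d
def at(n,u,v,z,m=None):
    o,d=ray(n,u,v,m); return o+d*(z-o[2])/d[2]
def proj(n,p,m=None):
    m=m or ctrl.camera_model(n); c=rot(m).T@(np.array(p)-m["origin"]); x,y,z=c[0],-c[1],-c[2]
    if n=="wrist":
        r=np.hypot(x,y); t=np.arctan2(r,z); s=t/r
    else: s=1/z
    return np.array([m["cx"]+m["fx"]*x*s,m["cy"]+m["fy"]*y*s])
E
python3 - <<'E'
import cv2,numpy as np
from h import *
i=cv2.imread("pics/top0.png")
a=cv2.resize(i[175:275,95:185],None,fx=4,fy=4,interpolation=2);b=cv2.resize(i[210:280,220:390],None,fx=4.5,fy=4.5,interpolation=2)
c=np.zeros((600,765,3),np.uint8);c[:280,:360]=cv2.resize(i[205:275,95:185],None,fx=4,fy=4,interpolation=2);c[282:282+315,:765]=b
cv2.imwrite("pics/crop.png",c)
for uv,z in [((139,258),.032),((140,194),.032),((298,244),.01)]: print(uv,at("top",*uv,z).round(3))
m=ctrl.camera_model("wrist");print(m, ctrl.get_obs()['eef_pos'])
E
```

```text
(139, 258) [0.435 0.253 0.032]
(140, 194) [0.584 0.255 0.032]
(298, 244) [ 0.466 -0.116  0.01 ]
{'fx': 297.3186396354542, 'fy': 297.3186396354542, 'cx': 251.1519491163776, 'cy': 190.68004594776878, 'origin': array([0.10978773, 0.54410938, 0.38321096]), 'rotation': array([-0.24356965,  0.00132841,  1.24474525])} [0.17585249 0.5206381  0.21842961]
```

View pics/crop.png

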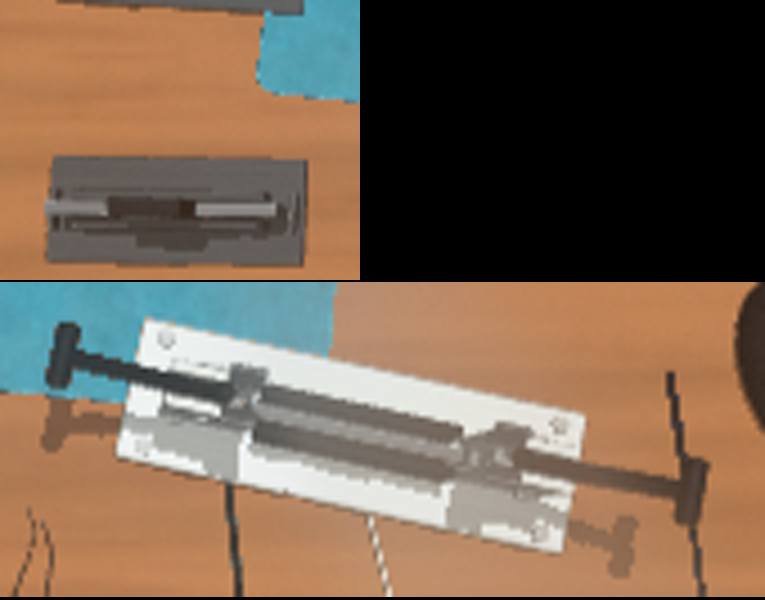

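Run:
```python
from h import *
m=ctrl.camera_model("top")
P=[at("top",220+x/4.5-.4,210+(y-282)/4.5-.4,.01,m)for x,y in[(147,320),(585,413),(563,552),(117,458)]]
P=np.array(P);print(P.round(4));c=P.mean(0);print("c",c, np.linalg.norm(P[0]-P[1]),np.linalg.norm(P[1]-P[2]))
for a,b in((0,1),(3,2)):
    d=P[a]-P[b];print("yaw of socket y-axis minus 90",np.arctan2(d[1],d[0])-np.pi/2)
for x,y in[(65,355),(691,490)]:print("bar",at("top",220+x/4.5-.4,210+(y-282)/4.5-.4,.111,m).round(4))
q=lambda x,y,z:at("top",95+x/4-.4,205+y/4-.4,z,m).round(4)
print("shoulder ends",q(45,208,.053),q(276,209,.053)); print("grip",q(107,208,.093),q(196,208,.093))
print("stand",[q(*p,.032) for p in[(52,157),(307,160),(304,266),(48,262)]])
```

```text
[[ 0.5283 -0.0081  0.01  ]
 [ 0.4782 -0.2388  0.01  ]
 [ 0.406  -0.2245  0.01  ]
 [ 0.4558  0.0081  0.01  ]]
c [ 0.46705254 -0.11580776  0.01      ] 0.23610184556655145 0.07368477238692768
yaw of socket y-axis minus 90 -0.21355950257125755
yaw of socket y-axis minus 90 -0.21093924079593207
bar [0.5011 0.0341 0.111 ]
bar [ 0.4354 -0.2647  0.111 ]
shoulder ends [0.4379 0.3232 0.053 ] [0.4367 0.1936 0.053 ]
grip [0.4368 0.2786 0.093 ] [0.4365 0.2305 0.093 ]
stand [array([0.4675, 0.3263, 0.032 ]), array([0.4651, 0.1797, 0.032 ]), array([0.4048, 0.1802, 0.032 ]), array([0.4078, 0.3261, 0.032 ])]
```

Call:
jog_arm:
  commands:
    - [0, 0, 0, -5.5, -2.75, 0, 9.4]
    - [0, 0, 0, -5.5, -2.75, 0, 9.4]
    - [0, 0, 0, -5.5, -2.75, 0, 9.4]
    - [0, 0, 0, -5.5, -2.75, 0, 9.4]
    - [0, 0, 0, -5.5, -2.75, 0, 9.4]

```text
time: 0.72
eef_pos: [0.3934, 0.3011, 0.2191]
tcp_rot: [-3.141, -0.0, 2.816]
force: [1.6, 0.6, 0.8]
grip_width: 1.0
grasp_force: 0.0
```

Call:
jog_arm:
  commands:
    - [0, 0, 0.18, -5.5, -2.75, 0, 9.4]
    - [0, 0, 0.18, 0, 0, 0, 9.4]
    - [0, 0, 0.18, 0, 0, 0, 9.4]
    - [0, 0, 0.18, 0, 0, 0, 9.4]
    - [0, 0, 0.18, 0, 0, 0, 6]

```text
time: 1.35
eef_pos: [0.4357, 0.2589, 0.2188]
tcp_rot: [-3.14, 0.0, 1.91]
force: [-1.0, 0.6, 0.3]
grip_width: 0.929
grasp_force: 0.0
```

Call:
jog_arm:
  commands:
    - [0, 0, 0.18, 0, 0, 0, 6]
    - [0, 0, 0.18, 0, 0, 0, 6]
    - [0, 0, 0, 0, 0, 0, 6]
    - [0, 0, 0, 0, 0, 0, 6]

```text
time: 1.85
eef_pos: [0.4357, 0.2591, 0.2192]
tcp_rot: [-3.141, 0.0, 1.558]
force: [0.1, 0.2, 0.0]
grip_width: 0.636
grasp_force: 0.0
```

Run:
```python
from h import *
import pickle
m=ctrl.camera_model("wrist");i=ctrl.capture("wrist");pickle.dump(m,open("m1.pkl","wb"));cv2.imwrite("pics/w1r.png",i)
cv2.imwrite("pics/w1.png",cv2.resize(i,None,fx=1.5,fy=1.5))
for p in[(.4379,.3232,.053),(.4367,.1936,.053),(.437,.2786,.093),(.437,.2386,.093)]:print(proj("wrist",p,m).round(1))
print(ctrl.get_obs()["eef_pos"],ctrl.get_obs()["tcp_rot"],ctrl.get_obs()["grip_width"])
```

```text
[252.6 124.1]
[252.8 234.3]
[252.3 170. ]
[252.8 208.5]
[0.43575986 0.25911161 0.21927254] [-3.14120461e+00  7.32744161e-05  1.55780498e+00] 0.6401844410680205
```

View pics/w1.png

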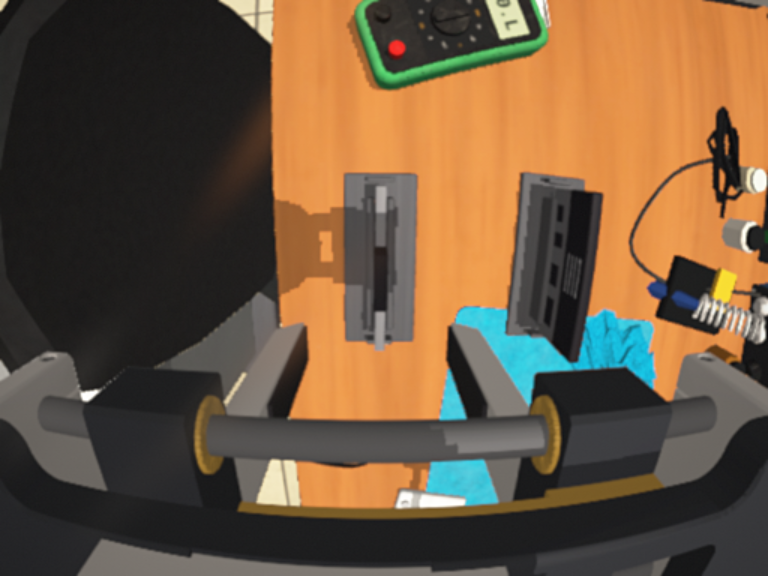

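Run:
```python
from h import *
import pickle
m=pickle.load(open("m1.pkl","rb"));i=cv2.imread("pics/w1r.png")
print(m["origin"])
for u,v,z in[(253.4,124,.053),(253.2,231,.053),(253.4,163.5,.093),(253,208,.093)]:print(at("wrist",u,v,z,m).round(4))
g=cv2.cvtColor(i,6)
print("col",list(zip(range(118,240),g[118:240,252:255].mean(1).astype(int))))
for r in(135,150,190,220):print(r,g[r,240:268])
```

```text
[0.43682051 0.32987241 0.38392649]
[0.4388 0.3233 0.053 ]
[0.4372 0.1978 0.053 ]
[0.4381 0.2851 0.093 ]
[0.4372 0.2392 0.093 ]
col [(118, np.int64(101)), (119, np.int64(113)), (120, np.int64(111)), (121, np.int64(109)), (122, np.int64(106)), (123, np.int64(108)), (124, np.int64(151)), (125, np.int64(174)), (126, np.int64(175)), (127, np.int64(174)), (128, np.int64(174)), (129, np.int64(173)), (130, np.int64(173)), (131, np.int64(173)), (132, np.int64(173)), (133, np.int64(173)), (134, np.int64(173)), (135, np.int64(174)), (136, np.int64(173)), (137, np.int64(174)), (138, np.int64(173)), (139, np.int64(174)), (140, np.int64(172)), (141, np.int64(152)), (142, np.int64(115)), (143, np.int64(104)), (144, np.int64(105)), (145, np.int64(107)), (146, np.int64(106)), (147, np.int64(106)), (148, np.int64(106)), (149, np.int64(107)), (150, np.int64(107)), (151, np.int64(106)), (152, np.int64(107)), (153, np.int64(107)), (154, np.int64(107)), (155, np.int64(107)), (156, np.int64(106)), (157, np.int64(106)), (158, np.int64(107)), (159, np.int64(106)), (160, np.int64(106)), (161, np.int64(106)), 
[... 1447 characters left out ...]
9)), (230, np.int64(158)), (231, np.int64(158)), (232, np.int64(158)), (233, np.int64(163)), (234, np.int64(165)), (235, np.int64(161)), (236, np.int64(162)), (237, np.int64(162)), (238, np.int64(163)), (239, np.int64(162))]
135 [117 106  81  72  76  94  96  76  65  67 114 160 172 174 176 177 168 130
  85  97 114 114 105 109 119 124 124 121]
150 [ 76  76  77  72  68  71  74  74  66  64  83 104 108 107 106 106  99  78
  66  71  73  73  71  73  84 102 118 120]
190 [103  95  78  71  68  71  74  75  69  47  33  32  33  33  32  32  28  35
  60  79  75  76  91 104 110 115 114 112]
220 [106 106 104 105 106 100  83  75  74 100 141 159 161 161 163 154 126 100
 104 108 109 111 112 112 110 111 111 111]
```

Call:
jog_arm:
  commands:
    - [0, 0, 0, 0, 0.2, 5, 6]
    - [0, 0, 0, 0, 0, 5, 6]
    - [0, 0, 0, 0, 0, 4.6, 6]
    - [0, 0, 0, 0, 0, 0, 6]
    - [0, 0, 0, 0, 0, 0, 6]

```text
time: 2.52
eef_pos: [0.439, 0.2597, 0.0754]
tcp_rot: [3.139, -0.001, 1.556]
force: [0.6, 0.3, 0.4]
grip_width: 0.637
grasp_force: 0.0
```

Call:
jog_arm:
  commands:
    - [0, 0, 0, 0, 0, 0, 0.5]
    - [0, 0, 0, 0, 0, 0, 0.5]
    - [0, 0, 0, 0, 0, 0, 0.5]
    - [0, 0, 0, 0, 0, 0, 0.5]
    - [0, 0, 0, 0, 0, 0, 0.5]
  squeeze: 25

```text
time: 3.15
eef_pos: [0.4379, 0.2591, 0.0735]
tcp_rot: [3.142, -0.0, 1.556]
force: [-0.3, 0.0, 0.8]
grip_width: 0.139
grasp_force: 0.0
```

Call:
jog_arm:
  commands:
    - [0, 0, 0, 0, 0, 0, 0.5]
    - [0, 0, 0, 0, 0, 0, 0.5]
    - [0, 0, 0, 0, 0, 0, 0.5]

```text
time: 3.52
eef_pos: [0.4378, 0.2591, 0.0735]
tcp_rot: [-3.141, -0.0, 1.556]
force: [1.0, -0.1, -0.5]
grip_width: 0.107
grasp_force: 25.0
```

Call:
jog_arm:
  commands:
    - [0, 0, 0, 0, 0, -3, 0.5]
    - [0, 0, 0, 0, 0, -4.5, 0.5]
    - [0, 0, 0, 0, 0, -4.5, 0.5]
    - [0, 0, 0, 0, 0, -4.5, 0.5]
    - [0, 0, 0, -5.3, 0.5, 0, 0.5]

```text
time: 4.15
eef_pos: [0.4438, 0.2082, 0.2428]
tcp_rot: [3.133, -0.004, 1.561]
force: [0.7, -1.3, -2.2]
grip_width: 0.104
grasp_force: 25.0
```

Call:
jog_arm:
  commands:
    - [0, 0, 0, -5.3, 0.5, 0, 0.5]
    - [0, 0, 0, -5.3, 0.5, 0, 0.5]
    - [0, 0, 0, -5.3, 0.5, 0, 0.5]
    - [0, 0, 0, -5.3, 0.5, 0, 0.5]
    - [0, 0, 0.099, -5.3, 0.5, 0, 0.5]

```text
time: 4.78
eef_pos: [0.4628, -0.0609, 0.238]
tcp_rot: [-3.141, -0.0, 1.454]
force: [0.7, 0.6, -1.5]
grip_width: 0.104
grasp_force: 25.0
```

Call:
jog_arm:
  commands:
    - [0, 0, 0.099, -5.3, 1.2, 0, 0.5]
    - [0, 0, 0, 0, 0, 0, 0.5]
    - [0, 0, 0, 0, 0, 0, 0.5]

```text
time: 5.15
eef_pos: [0.4687, -0.113, 0.2379]
tcp_rot: [-3.14, -0.001, 1.358]
force: [-0.3, 0.4, -1.0]
grip_width: 0.107
grasp_force: 25.0
```

Run:
```python
from h import *
import pickle
m=ctrl.camera_model("wrist");i=ctrl.capture("wrist");t=ctrl.capture("top");pickle.dump(m,open("m2.pkl","wb"));cv2.imwrite("pics/w2r.png",i)
cv2.imwrite("pics/w2.png",cv2.resize(i,None,fx=1.5,fy=1.5,interpolation=2));cv2.imwrite("pics/t2r.png",t)
c=np.array([.4675,-.1155]);Y=np.array([np.sin(.213),np.cos(.213)]);X=np.array([Y[1],-Y[0]])
for x,y,z in[(-37.5,120,10),(37.5,120,10),(0,154,111),(0,-154,111),(0,79,108),(5.5,56,95),(-5.5,56,95)]:
    print((x,y,z),proj("wrist",[*(c+(X*x+Y*y)/1e3),z/1e3],m).round(1)*1.5)
print(ctrl.get_obs()["eef_pos"],ctrl.get_obs()["tcp_rot"])
```

```text
(-37.5, 120, 10) [333.6 125.4]
(37.5, 120, 10) [419.85 125.4 ]
(0, 154, 111) [376.35  57.3 ]
(0, -154, 111) [376.5 472.8]
(0, 79, 108) [376.35 169.05]
(5.5, 56, 95) [384.45 202.65]
(-5.5, 56, 95) [368.4  202.65]
[ 0.46889263 -0.11218774  0.23827201] [-3.14114994e+00 -5.90472188e-04  1.35970575e+00]
```

View pics/w2.png

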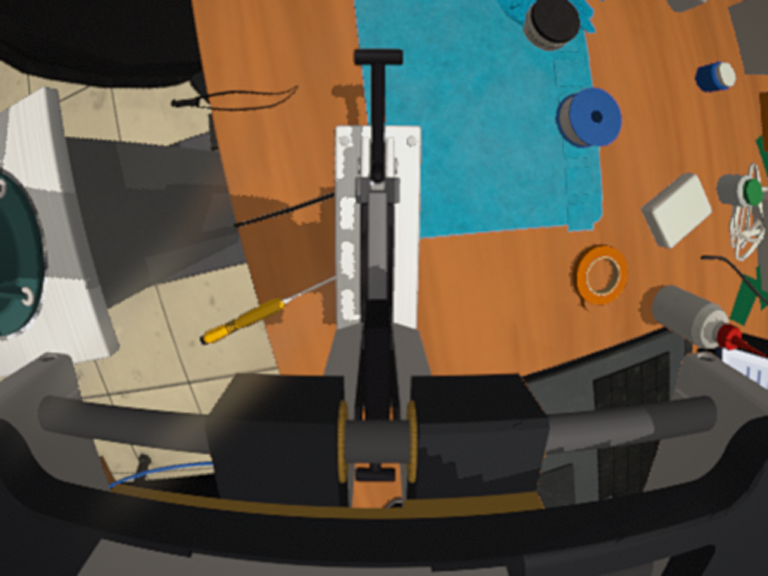

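Run:
```python
from h import *
import pickle
m=pickle.load(open("m2.pkl","rb"));i=cv2.imread("pics/w2r.png");g=cv2.cvtColor(i,6)
for r in(37,38,39,60,70,100,105,122,124,126,140,160,180,195,314,316,317):print(r,220,list(g[r,220:285]))
```

```text
37 220 [np.uint8(116), np.uint8(116), np.uint8(117), np.uint8(118), np.uint8(118), np.uint8(118), np.uint8(119), np.uint8(121), np.uint8(123), np.uint8(123), np.uint8(125), np.uint8(125), np.uint8(127), np.uint8(127), np.uint8(123), np.uint8(94), np.uint8(52), np.uint8(35), np.uint8(37), np.uint8(38), np.uint8(38), np.uint8(38), np.uint8(37), np.uint8(38), np.uint8(38), np.uint8(37), np.uint8(37), np.uint8(37), np.uint8(37), np.uint8(37), np.uint8(37), np.uint8(37), np.uint8(36), np.uint8(36), np.uint8(36), np.uint8(35), np.uint8(37), np.uint8(36), np.uint8(36), np.uint8(34), np.uint8(35), np.uint8(34), np.uint8(36), np.uint8(35), np.uint8(35), np.uint8(35), np.uint8(32), np.uint8(31), np.uint8(65), np.uint8(113), np.uint8(119), np.uint8(116), np.uint8(116), np.uint8(117), np.uint8(119), np.uint8(120), np.uint8(119), np.uint8(118), np.uint8(116), np.uint8(116), np.uint8(116), np.uint8(114), np.uint8(115), np.uint8(119), np.uint8(117)]
38 220 [np.uint8(116), np.uint8(116), np.uint8(117), np.uint8(117), np.uint8(118), np.uint8(119), np.uint8(120), np.uint8(121), np.uint8(124), np.uint8
[... 14430 characters left out ...]
.uint8(84), np.uint8(76), np.uint8(41), np.uint8(29), np.uint8(32), np.uint8(32), np.uint8(33), np.uint8(34), np.uint8(34), np.uint8(34), np.uint8(33), np.uint8(34), np.uint8(33), np.uint8(32), np.uint8(32), np.uint8(33), np.uint8(32), np.uint8(33), np.uint8(33), np.uint8(32), np.uint8(31), np.uint8(31), np.uint8(30), np.uint8(29), np.uint8(30), np.uint8(28), np.uint8(25), np.uint8(29), np.uint8(69), np.uint8(116), np.uint8(124), np.uint8(115), np.uint8(94), np.uint8(79), np.uint8(77), np.uint8(76), np.uint8(62), np.uint8(62), np.uint8(77), np.uint8(91), np.uint8(97), np.uint8(91), np.uint8(49), np.uint8(23), np.uint8(27), np.uint8(27), np.uint8(29), np.uint8(27), np.uint8(28), np.uint8(27)]
```

Run:
```python
from h import *
i=cv2.imread("pics/w2r.png")
cv2.imwrite("pics/w2c.png",cv2.resize(i[25:225,200:305],None,fx=4,fy=3,interpolation=cv2.INTER_CUBIC))
```

```text
(no output)
```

View pics/w2c.png

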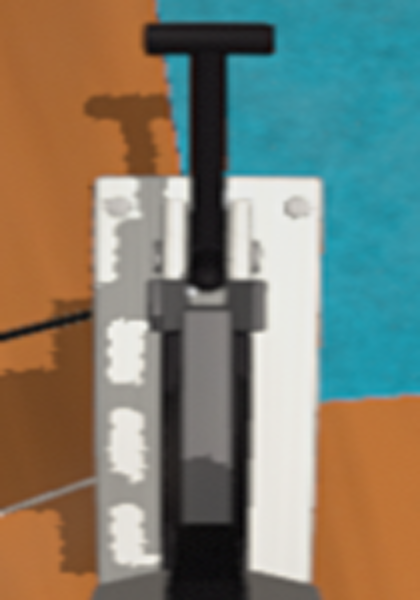

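Run:
```python
from h import *
import pickle
m=pickle.load(open("m2.pkl","rb"));o=np.array([.46889,-.11219,0]);yw=1.3597
tx=np.array([np.cos(yw),np.sin(yw)]);ty=np.array([np.sin(yw),-np.cos(yw)])
for n,u,v,z in[("barL",251.7,38,.115),("base",251.8,100,.01),("baseR105",280,105,.01),("baseR180",278.6,180,.01),("base122L",223.6,122,.01),("base122R",279.9,122,.01),("flare",251.3,122,.108),("card140",251.35,140,.217),("card160",251.3,160,.217),("cardend",251,129,.217),("base top edge",251,84.3,.01)]:
    p=at("wrist",u,v,z,m);d=(p-o)[:2];print(n,"tool x,y mm",(d@tx*1e3).round(1),(d@ty*1e3).round(1))
```

```text
barL tool x,y mm 149.6 0.4
base tool x,y mm 94.2 0.4
baseR105 tool x,y mm 87.8 37.3
baseR180 tool x,y mm -12.7 36.5
base122L tool x,y mm 65.4 -36.7
base122R tool x,y mm 65.3 37.2
flare tool x,y mm 66.2 -0.2
card140 tool x,y mm 56.3 0.0
card160 tool x,y mm 43.6 -0.0
cardend tool x,y mm 63.2 -0.2
base top edge tool x,y mm 115.1 -0.6
```

Call:
jog_arm:
  commands:
    - [0, 0, 0.005, -0.38, -0.02, 2.4, 0.5]
    - [0, 0, 0, 0, 0, 2.4, 0.5]
    - [0, 0, 0, 0, 0, 1, 0.5]
    - [0, 0, 0, 0, 0, 1, 0.5]
    - [0, 0, 0, 0, 0, 1, 0.5]

```text
time: 5.88
eef_pos: [0.4684, -0.1167, 0.1608]
tcp_rot: [3.14, 0.0, 1.354]
force: [-0.9, 0.5, 3.0]
grip_width: 0.102
grasp_force: 25.0
```

Call:
jog_arm:
  commands:
    - [0, 0, 0, 0, 0, 1, 0.5]
    - [0, 0, 0, 0, 0, 1, 0.5]
    - [0, 0, 0, 0, 0, 1, 0.5]
    - [0, 0, 0, 0, 0, 0, 0.5]

```text
time: 6.38
eef_pos: [0.4677, -0.1169, 0.1291]
tcp_rot: [-3.14, -0.0, 1.353]
force: [-1.4, -0.3, -2.6]
grip_width: 0.105
grasp_force: 25.0
```

Call:
jog_arm:
  commands:
    - [0, 0, 0, 0, 0, 0.7, 0.5]
    - [0, 0, 0, 0, 0, 0.7, 0.5]
    - [0, 0, 0, 0, 0, 0.7, 0.5]
    - [0, 0, 0, 0, 0, 0, 0.5]

```text
time: 6.88
eef_pos: [0.4681, -0.117, 0.1086]
tcp_rot: [3.142, -0.0, 1.353]
force: [-0.3, -0.2, -1.3]
grip_width: 0.105
grasp_force: 25.0
```

Call:
jog_arm:
  commands:
    - [0, 0, 0, 0, 0, 0.4, 0.5]
    - [0, 0, 0, 0, 0, 0.3, 0.5]
    - [0, 0, 0, 0, 0, 0, 0.5]
    - [0, 0, 0, 0, 0, 0, 0.5]

```text
time: 7.38
eef_pos: [0.4682, -0.1171, 0.1026]
tcp_rot: [3.141, -0.0, 1.353]
force: [-0.1, -0.3, -1.9]
grip_width: 0.104
grasp_force: 25.0
```

Call:
jog_arm:
  commands:
    - [0, 0, 0, 0, 0, 0.25, 0.5]
    - [0, 0, 0, 0, 0, 0, 0.5]
    - [0, 0, 0, 0, 0, 0, 3]
    - [0, 0, 0, 0, 0, 0, 3]
    - [0, 0, 0, 0, 0, 0, 3]

```text
time: 8.0
eef_pos: [0.4682, -0.1171, 0.1003]
tcp_rot: [3.141, -0.0, 1.353]
force: [-0.7, 0.2, -0.6]
grip_width: 0.321
grasp_force: 0.0
```

Call:
jog_arm:
  commands:
    - [0, 0, 0, 0, 0, 0, 3]
    - [0, 0, 0, 0, 0, -3, 3]
    - [0, 0, 0, 0, 0, -5, 3]
    - [0, 0, 0, 0, 0, -5, 3]
    - [0, 0, 0, 0, 0, -3, 1.7]

```text
time: 8.62
eef_pos: [0.4687, -0.1172, 0.2632]
tcp_rot: [3.137, 0.001, 1.353]
force: [0.0, 1.2, 0.1]
grip_width: 0.254
grasp_force: 0.0
```

Run:
```python
from h import *
import pickle
m=ctrl.camera_model("wrist");i=ctrl.capture("wrist");pickle.dump(m,open("m3.pkl","wb"))
cv2.imwrite("pics/w3.png",cv2.resize(i[20:340,170:340],None,fx=3,fy=1.8,interpolation=2))
o=ctrl.get_obs();print(o["time"],o["eef_pos"],o["tcp_rot"],o["grip_width"],o["force"])
c=np.array([.4675,-.1167]);Y=np.array([np.sin(.216),np.cos(.216)]);X=np.array([Y[1],-Y[0]])
for x,y,z in[(0,154,111),(0,-154,111),(0,20,119),(0,-20,119),(0,65,79)]:
    q=proj("wrist",[*(c+(X*x+Y*y)/1e3),z/1e3],m); print((x,y,z),(q-[170,20])*[3,1.8])
```

```text
8.675 [ 0.46996852 -0.11771096  0.26700777] [3.13088673e+00 1.41180238e-03 1.35285693e+00] 0.2053771987259579 [ 0.75248062 -0.62114454  2.76014417]
(0, 154, 111) [237.94087355  38.69912833]
(0, -154, 111) [240.50910752 506.32262045]
(0, 20, 119) [238.84933929 263.27252835]
(0, -20, 119) [239.22816519 329.05206858]
(0, 65, 79) [238.67317072 184.98367278]
```

View pics/w3.png

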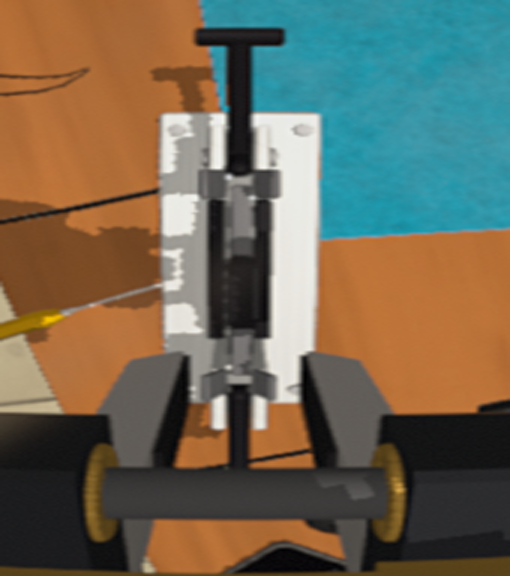

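Call:
jog_arm:
  commands:
    - [0, 0, 0, 5.9, 0, 0, 1.7]
    - [0, 0, 0, 5.9, 0, 0, 1.7]
    - [0, 0, 0, 6, 0, 0, 1.7]
    - [0, 0, 0, 0, 0, 4.6, 1.7]
    - [0, 0, 0, 0, 0, 4.6, 1.7]

```text
time: 9.3
eef_pos: [0.5066, 0.058, 0.1663]
tcp_rot: [3.141, -0.0, 1.355]
force: [0.5, -0.9, -0.5]
grip_width: 0.183
grasp_force: 0.0
```

Call:
jog_arm:
  commands:
    - [0, 0, 0, 0, 0, 4.6, 1.7]
    - [0, 0, 0, 0, 0, 0, 1.7]
    - [0, 0, 0, 0, 0, 0, 1.7]

```text
time: 9.68
eef_pos: [0.5073, 0.0568, 0.1234]
tcp_rot: [3.14, -0.001, 1.353]
force: [0.3, -0.9, 0.3]
grip_width: 0.179
grasp_force: 0.0
```

Run:
```python
from h import *
i=ctrl.capture("wrist");s=ctrl.capture("scene")
o=ctrl.get_obs();print(o["time"],o["eef_pos"],o["tcp_rot"],o["grip_width"],o["force"])
a=cv2.resize(i[190:384,150:350],None,fx=2,fy=2,interpolation=2)
b=cv2.resize(s[150:320,190:320],(398,520),interpolation=2)
c=np.zeros((520,800,3),np.uint8);c[:388,:400]=a;c[:,402:]=b;cv2.imwrite("pics/w4.png",c)
```

```text
9.775 [0.50824251 0.05673251 0.12476155] [ 3.13669168e+00 -1.18379445e-03  1.35265724e+00] 0.17699387451409582 [0.39582184 0.91624314 0.88977401]
```

View pics/w4.png

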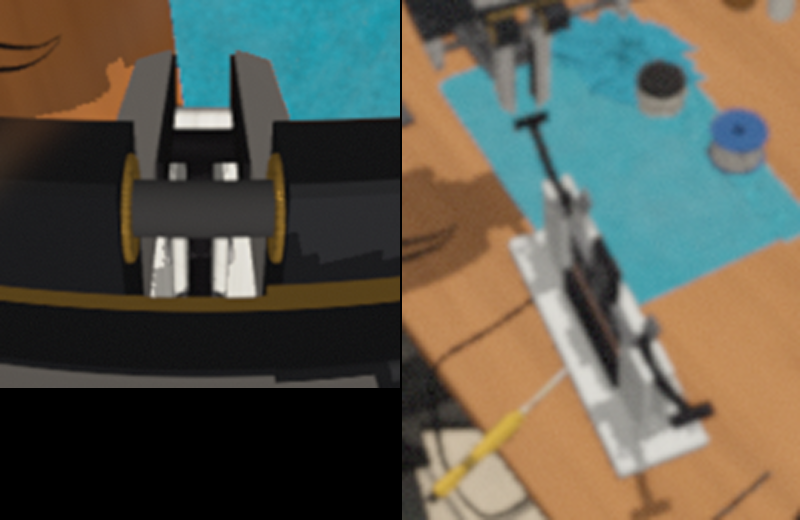

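Call:
jog_arm:
  commands:
    - [0, 0, 0, 0, -0.1, 0.7, 1.7]
    - [0, 0, 0, -1, 0, 0, 1.7]
    - [0, 0, 0, -1.3, 0, -2, 1.7]
    - [0, 0, 0, -1.9, 0, -1.5, 1.7]
    - [0, 0, 0, -2.2, 0, -0.9, 1.7]

```text
time: 10.4
eef_pos: [0.4929, -0.0042, 0.1618]
tcp_rot: [3.137, -0.005, 1.355]
force: [1.1, 3.8, 1.9]
grip_width: 0.177
grasp_force: 1.9
```

Call:
jog_arm:
  commands:
    - [0, 0, 0, -0.8, 0, -0.2, 1.7]
    - [0, 0, 0, 0, 0, 0, 1.7]
    - [0, 0, 0, 0, 0, 0, 1.7]

```text
time: 10.78
eef_pos: [0.4892, -0.0135, 0.1598]
tcp_rot: [-3.139, 0.001, 1.353]
force: [1.3, -0.0, 0.3]
grip_width: 0.179
grasp_force: 0.0
```

Call:
jog_arm:
  commands:
    - [0, 0, 0, -0.4, 0, -0.05, 1.7]
    - [0, 0, 0, -0.4, 0, 0, 1.7]
    - [0, 0, 0, -0.4, 0, 0, 1.7]

```text
time: 11.15
eef_pos: [0.4867, -0.0247, 0.1608]
tcp_rot: [-3.14, -0.001, 1.353]
force: [-0.8, 2.8, -2.1]
grip_width: 0.18
grasp_force: 1.4
```

Call:
jog_arm:
  commands:
    - [0, 0, 0, -0.3, 0, 0, 1.7]
    - [0, 0, 0, -0.3, 0, 0, 1.7]

```text
time: 11.4
eef_pos: [0.4858, -0.0309, 0.1611]
tcp_rot: [-3.141, -0.0, 1.353]
force: [-0.2, 2.8, -1.2]
grip_width: 0.179
grasp_force: 1.4
```

Call:
jog_arm:
  commands:
    - [0, 0, 0, -0.3, 0, 0, 1.7]
    - [0, 0, 0, -0.3, 0, 0.1, 1.7]

```text
time: 11.65
eef_pos: [0.4848, -0.0369, 0.1608]
tcp_rot: [3.141, -0.0, 1.353]
force: [-1.5, 3.2, 0.7]
grip_width: 0.179
grasp_force: 1.4
```

Call:
jog_arm:
  commands:
    - [0, 0, 0, 1.2, 0, -1, 1.7]
    - [0, 0, 0, 0, 0, -4, 1.7]
    - [0, 0, 0, -5.5, 0, 0, 1.7]
    - [0, 0, 0, -5.5, 0, 0, 1.7]
    - [0, 0, 0, -5.5, 0, 0, 1.7]

```text
time: 12.28
eef_pos: [0.4521, -0.188, 0.2124]
tcp_rot: [3.138, 0.003, 1.354]
force: [0.5, -0.1, -0.1]
grip_width: 0.178
grasp_force: 0.0
```

Call:
jog_arm:
  commands:
    - [0, 0, 0, -5.5, 0, 0, 1.7]
    - [0, 0, 0, -5.5, 0, 0, 1.7]
    - [0, 0, 0, 0, 0, 0, 1.7]
    - [0, 0, 0, 0, 0, 4, 1.7]
    - [0, 0, 0, 0, 0, 0, 1.7]

```text
time: 12.9
eef_pos: [0.4269, -0.2916, 0.1681]
tcp_rot: [-3.136, -0.003, 1.354]
force: [0.5, 0.2, -1.0]
grip_width: 0.18
grasp_force: 0.0
```

```bash
cat > soc.py <<'E'
from h import *
def s():
    o=ctrl.get_obs();d=(o["eef_pos"]-[.468,-.1169,0])*1e3;Y=np.array([.2143,.9768])
    print("t",o["time"].round(2),"sock x,y,z mm",(d[0]*Y[1]-d[1]*Y[0]).round(1),(d[:2]@Y).round(1),d[2].round(1),"F",o["force"].round(1))
E
python3 - <<'E'
from soc import *
s();i=ctrl.capture("wrist");t=ctrl.capture("top")
c=np.zeros((500,800,3),np.uint8);c[:500,:400]=cv2.resize(i[134:384,150:350],None,fx=2,fy=2);c[:400,402:798]=cv2.resize(t[200:300,300:399],None,fx=4,fy=4);cv2.imwrite("pics/w5.png",c)
E
```

```text
Traceback (most recent call last):
  File "soc.py", line 4, in s
    print("t",o["time"].round(2),"sock x,y,z mm",(d[0]*Y[1]-d[1]*Y[0]).round(1),(d[:2]@Y).round(1),d[2].round(1),"F",o["force"].round(1))
              ^^^^^^^^^^^^^^^
AttributeError: 'float' object has no attribute 'round'
```

Call:
jog_arm:
  commands:
    - [0, 0, 0, 0, 0.2, 2.5, 1.7]
    - [0, 0, 0, 0, 0, 2.5, 1.7]
    - [0, 0, 0, 0, 0, 0, 1.7]
    - [0, 0, 0, 0, 0, 0, 1.7]

```text
time: 13.4
eef_pos: [0.431, -0.2941, 0.1227]
tcp_rot: [3.139, 0.001, 1.354]
force: [-0.2, -0.5, 0.2]
grip_width: 0.184
grasp_force: 0.0
```

```bash
sed -i 's/o\["time"\].round(2)/round(o["time"],2)/' soc.py
python3 - <<'E'
from soc import *
s();i=ctrl.capture("wrist");t=ctrl.capture("top")
c=np.zeros((500,800,3),np.uint8);c[:500,:400]=cv2.resize(i[134:384,150:350],None,fx=2,fy=2);c[:400,402:798]=cv2.resize(t[200:300,300:399],None,fx=4,fy=4);cv2.imwrite("pics/w5.png",c)
E
```

```text
t 13.4 sock x,y,z mm 1.8 -181.1 122.7 F [-0.2 -0.5  0.2]
```

View pics/w5.png

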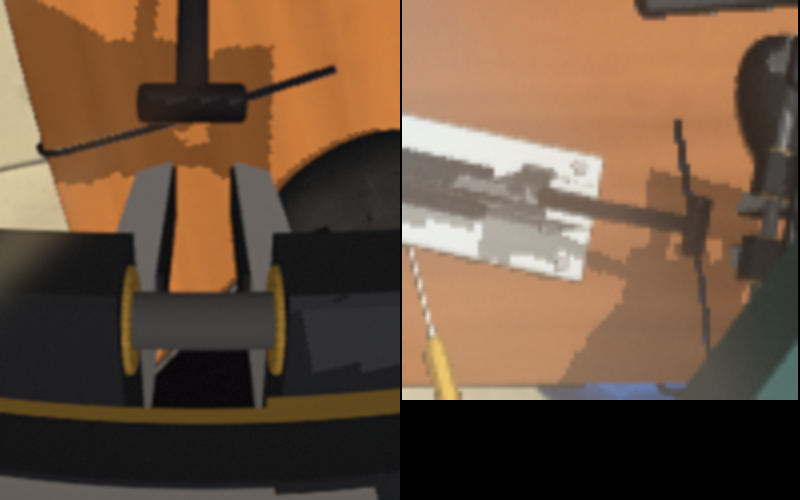

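Call:
jog_arm:
  commands:
    - [0, 0, 0, 0, -0.3, 0.7, 1.7]
    - [0, 0, 0, 1.3, 0, 0, 1.7]
    - [0, 0, 0, 1.3, 0, -2, 1.7]
    - [0, 0, 0, 1.9, 0, -1.5, 1.7]
    - [0, 0, 0, 2.2, 0, -0.9, 1.7]

```text
time: 14.12
eef_pos: [0.4411, -0.2282, 0.1592]
tcp_rot: [3.141, 0.003, 1.352]
force: [-1.2, -2.3, -1.6]
grip_width: 0.18
grasp_force: 1.4
```

Call:
jog_arm:
  commands:
    - [0, 0, 0, 0.8, 0, -0.2, 1.7]
    - [0, 0, 0, 0, 0, 0, 1.7]
    - [0, 0, 0, 0.4, 0, 0, 1.7]
    - [0, 0, 0, 0.4, 0, 0, 1.7]
    - [0, 0, 0, 0.4, 0, 0, 1.7]

```text
time: 14.75
eef_pos: [0.4458, -0.2086, 0.1595]
tcp_rot: [3.141, 0.0, 1.352]
force: [-0.0, -3.1, 2.5]
grip_width: 0.181
grasp_force: 1.3
```

```bash
python3 -c "from soc import *;s()"
```

```text
t 14.75 sock x,y,z mm -2.0 -94.3 159.5 F [-0.  -3.1  2.5]
```

Call:
jog_arm:
  commands:
    - [0, 0, 0, 0.3, 0, 0, 1.7]
    - [0, 0, 0, 0.3, 0, 0, 1.7]
    - [0, 0, 0, 0.3, 0, 0.05, 1.7]

```text
time: 15.12
eef_pos: [0.4477, -0.1993, 0.1589]
tcp_rot: [3.142, -0.0, 1.353]
force: [-0.3, -1.8, 2.7]
grip_width: 0.181
grasp_force: 1.2
```

Call:
jog_arm:
  commands:
    - [0, 0, 0, 0.25, 0, 0.05, 1.7]
    - [0, 0, 0, 0.25, 0, 0.05, 1.7]

```text
time: 15.38
eef_pos: [0.4487, -0.1945, 0.1579]
tcp_rot: [-3.141, -0.0, 1.353]
force: [-1.1, -2.6, 3.7]
grip_width: 0.18
grasp_force: 1.2
```

Call:
jog_arm:
  commands:
    - [0, 0, 0, 0.2, 0, 0.05, 1.7]
    - [0, 0, 0, 0.2, 0, 0.05, 1.7]

```text
time: 15.62
eef_pos: [0.4495, -0.1907, 0.1569]
tcp_rot: [-3.141, 0.0, 1.353]
force: [-0.1, -2.9, 3.1]
grip_width: 0.181
grasp_force: 1.3
```

Call:
jog_arm:
  commands:
    - [0, 0, 0, 0.2, 0, 0.06, 1.7]
    - [0, 0, 0, 0.2, 0, 0.06, 1.7]

```text
time: 15.88
eef_pos: [0.4505, -0.1868, 0.1557]
tcp_rot: [-3.142, -0.0, 1.353]
force: [-0.5, -2.7, 2.6]
grip_width: 0.181
grasp_force: 1.3
```

Call:
jog_arm:
  commands:
    - [0, 0, 0, 0.2, 0, 0.07, 1.7]
    - [0, 0, 0, 0.2, 0, 0.07, 1.7]

```text
time: 16.12
eef_pos: [0.4513, -0.1828, 0.1543]
tcp_rot: [-3.142, -0.0, 1.353]
force: [0.1, -2.2, 2.0]
grip_width: 0.18
grasp_force: 1.3
```

```bash
python3 -c "from soc import *;s()"
```

```text
t 16.12 sock x,y,z mm -2.1 -67.9 154.3 F [ 0.1 -2.2  2. ]
```

Call:
jog_arm:
  commands:
    - [0, 0, 0, 0.2, 0, 0.08, 1.7]
    - [0, 0, 0, 0.2, 0, 0.08, 1.7]

```text
time: 16.38
eef_pos: [0.4522, -0.1789, 0.1527]
tcp_rot: [3.142, -0.0, 1.353]
force: [-0.9, -2.6, 2.6]
grip_width: 0.183
grasp_force: 1.3
```

Call:
jog_arm:
  commands:
    - [0, 0, 0, 0.2, 0, 0.09, 1.7]
    - [0, 0, 0, 0.2, 0, 0.09, 1.7]

```text
time: 16.62
eef_pos: [0.4531, -0.1751, 0.151]
tcp_rot: [3.141, 0.0, 1.353]
force: [-0.7, -2.6, 3.2]
grip_width: 0.181
grasp_force: 1.5
```

```bash
python3 -c "from soc import *;s()"
```

```text
t 16.62 sock x,y,z mm -2.1 -60.1 151.0 F [-0.7 -2.6  3.2]
```

Call:
jog_arm:
  commands:
    - [0, 0, 0, -1, 0, -1, 1.7]
    - [0, 0, 0, 0, 0, -5, 1.7]
    - [0, 0, 0, 5.4, 0.1, 0, 1.7]
    - [0, 0, 0, 5.4, 0, 0, 1.7]
    - [0, 0, 0, 5.4, 0, 0, 1.7]

```text
time: 17.25
eef_pos: [0.487, -0.0254, 0.2113]
tcp_rot: [-3.141, -0.001, 1.352]
force: [1.3, -0.3, -0.2]
grip_width: 0.181
grasp_force: 0.0
```

Call:
jog_arm:
  commands:
    - [0, 0, 0, 0, 0, 0, 1.7]
    - [0, 0, 0, 0, 0, 2.5, 1.7]
    - [0, 0, 0, 0, 0, 2.6, 1.7]
    - [0, 0, 0, 0, 0, 0, 1.7]
    - [0, 0, 0, 0, 0, 0, 1.7]

```text
time: 17.88
eef_pos: [0.4873, -0.0277, 0.161]
tcp_rot: [3.141, -0.0, 1.352]
force: [-0.1, -0.9, 0.5]
grip_width: 0.183
grasp_force: 0.0
```

```bash
python3 -c "from soc import *;s()"
```

```text
t 17.88 sock x,y,z mm -0.3 91.2 161.0 F [-0.1 -0.9  0.5]
```

Call:
jog_arm:
  commands:
    - [0, 0, 0, -0.5, 0, 0, 1.7]
    - [0, 0, 0, -0.3, 0, 0.1, 1.7]
    - [0, 0, 0, -0.2, 0, 0.05, 1.7]
    - [0, 0, 0, -0.2, 0, 0.05, 1.7]

```text
time: 18.38
eef_pos: [0.4846, -0.0382, 0.1585]
tcp_rot: [3.141, -0.002, 1.353]
force: [-0.1, 2.3, 1.3]
grip_width: 0.184
grasp_force: 1.1
```

Call:
jog_arm:
  commands:
    - [0, 0, 0, -0.25, 0, 0.06, 1.7]
    - [0, 0, 0, -0.25, 0, 0.06, 1.7]

```text
time: 18.62
eef_pos: [0.4835, -0.0434, 0.157]
tcp_rot: [3.141, -0.001, 1.353]
force: [0.9, 1.9, 1.8]
grip_width: 0.183
grasp_force: 1.1
```

Call:
jog_arm:
  commands:
    - [0, 0, 0, -0.25, 0, 0.07, 1.7]
    - [0, 0, 0, -0.25, 0, 0.07, 1.7]

```text
time: 18.88
eef_pos: [0.4823, -0.0486, 0.1553]
tcp_rot: [3.141, -0.0, 1.353]
force: [1.0, 2.3, 2.2]
grip_width: 0.179
grasp_force: 1.1
```

Call:
jog_arm:
  commands:
    - [0, 0, 0, -0.25, 0, 0.1, 1.7]
    - [0, 0, 0, -0.25, 0, 0.1, 1.7]

```text
time: 19.12
eef_pos: [0.481, -0.0535, 0.1533]
tcp_rot: [-3.142, -0.0, 1.353]
force: [0.9, 2.5, 0.5]
grip_width: 0.186
grasp_force: 1.0
```

```bash
python3 -c "from soc import *;s()"
```

```text
t 19.12 sock x,y,z mm -0.9 64.7 153.3 F [0.9 2.5 0.5]
```

Call:
jog_arm:
  commands:
    - [0, 0, 0, -0.2, 0, 0.08, 1.7]
    - [0, 0, 0, -0.2, 0, 0.09, 1.7]

```text
time: 19.38
eef_pos: [0.4802, -0.0572, 0.1517]
tcp_rot: [3.142, -0.001, 1.353]
force: [1.1, 3.3, 2.3]
grip_width: 0.18
grasp_force: 1.4
```

Call:
jog_arm:
  commands:
    - [0, 0, 0, -0.2, 0, 0.1, 1.7]
    - [0, 0, 0, -0.2, 0, 0.1, 1.7]

```text
time: 19.62
eef_pos: [0.4795, -0.0607, 0.1499]
tcp_rot: [3.141, -0.001, 1.353]
force: [0.4, 4.9, 4.1]
grip_width: 0.18
grasp_force: 2.4
```

Call:
jog_arm:
  commands:
    - [0, 0, 0, -0.15, 0, 0.08, 1.7]
    - [0, 0, 0, -0.15, 0, 0.08, 1.7]

```text
time: 19.88
eef_pos: [0.4791, -0.0628, 0.1488]
tcp_rot: [3.141, -0.003, 1.353]
force: [0.4, 7.8, 5.8]
grip_width: 0.181
grasp_force: 3.7
```

```bash
python3 -c "from soc import *;s()"
```

```text
t 19.88 sock x,y,z mm -0.8 55.2 148.8 F [0.4 7.8 5.8]
```

Call:
jog_arm:
  commands:
    - [0, 0, 0, 1, 0, -0.5, 1.7]
    - [0, 0, 0, 0, 0, -5.5, 1.7]
    - [0, 0, 0, -4.6, -0.1, 0, 1.7]
    - [0, 0, 0, -4.6, 0, 0, 1.7]
    - [0, 0, 0, -4.6, 0, 0, 1.7]

```text
time: 20.5
eef_pos: [0.4492, -0.1905, 0.2077]
tcp_rot: [-3.14, 0.002, 1.353]
force: [1.1, 0.5, -0.1]
grip_width: 0.18
grasp_force: 0.0
```

Call:
jog_arm:
  commands:
    - [0, 0, 0, 0, 0, 0, 1.7]
    - [0, 0, 0, 0, 0, 2.7, 1.7]
    - [0, 0, 0, 0, 0, 2.8, 1.7]
    - [0, 0, 0, 0, 0, 0, 1.7]
    - [0, 0, 0, 0, 0, 0, 1.7]

```text
time: 21.12
eef_pos: [0.4505, -0.1885, 0.1539]
tcp_rot: [3.141, 0.001, 1.354]
force: [0.3, 0.5, 0.5]
grip_width: 0.184
grasp_force: 0.0
```

```bash
python3 -c "from soc import *;s()"
```

```text
t 21.12 sock x,y,z mm -1.7 -73.7 153.9 F [0.3 0.5 0.5]
```

Push the right lever on from 1.6.

Call:
jog_arm:
  commands:
    - [0, 0, 0, 0.5, 0, 0.1, 1.7]
    - [0, 0, 0, 0.5, 0, 0.15, 1.7]
    - [0, 0, 0, 0.2, 0, 0.05, 1.7]
    - [0, 0, 0, 0.15, 0, 0.05, 1.7]

```text
time: 21.62
eef_pos: [0.4531, -0.1755, 0.1497]
tcp_rot: [3.141, 0.0, 1.353]
force: [1.0, -0.8, 0.3]
grip_width: 0.182
grasp_force: 0.0
```

Call:
jog_arm:
  commands:
    - [0, 0, 0, 0.15, 0, 0.08, 1.7]
    - [0, 0, 0, 0.1, 0, 0.05, 1.7]

```text
time: 21.88
eef_pos: [0.4535, -0.1738, 0.1487]
tcp_rot: [3.141, 0.001, 1.352]
force: [-0.8, -1.4, 1.4]
grip_width: 0.181
grasp_force: 1.1
```

Call:
jog_arm:
  commands:
    - [0, 0, 0, 0.1, 0, 0.05, 1.7]

```text
time: 22.0
eef_pos: [0.4537, -0.1729, 0.1482]
tcp_rot: [3.141, 0.001, 1.352]
force: [-1.3, -2.0, 3.1]
grip_width: 0.182
grasp_force: 1.6
```

Call:
jog_arm:
  commands:
    - [0, 0, 0, 0.1, 0, 0.05, 1.7]
    - [0, 0, 0, 0.1, 0, 0.05, 1.7]

```text
time: 22.25
eef_pos: [0.4541, -0.1712, 0.1474]
tcp_rot: [3.141, 0.002, 1.352]
force: [-2.7, -4.0, 3.8]
grip_width: 0.183
grasp_force: 2.7
```

Call:
jog_arm:
  commands:
    - [0, 0, 0, 0.1, 0, 0.05, 1.7]

```text
time: 22.38
eef_pos: [0.4543, -0.1705, 0.147]
tcp_rot: [3.141, 0.003, 1.352]
force: [-2.1, -6.2, 5.3]
grip_width: 0.184
grasp_force: 3.1
```

```bash
python3 -c "from soc import *;s()"
```

```text
t 22.38 sock x,y,z mm -1.9 -55.3 147.0 F [-2.1 -6.2  5.3]
```

Call:
jog_arm:
  commands:
    - [0, 0, 0, 0.05, 0, 0.03, 1.7]
    - [0, 0, 0, 0, 0, 0, 1.7]

```text
time: 22.62
eef_pos: [0.4544, -0.1702, 0.1468]
tcp_rot: [3.141, 0.003, 1.352]
force: [-2.7, -5.2, 6.5]
grip_width: 0.184
grasp_force: 3.1
```

Call:
jog_arm:
  commands:
    - [0, 0, 0, -1, 0, -0.5, 1.7]
    - [0, 0, 0, 0, 0, -5.5, 1.7]
    - [0, 0, 0, 4.6, 0.1, 0, 1.7]
    - [0, 0, 0, 4.6, 0, 0, 1.7]
    - [0, 0, 0, 4.6, 0, 0, 1.7]

```text
time: 23.25
eef_pos: [0.4832, -0.0421, 0.2055]
tcp_rot: [-3.14, -0.003, 1.353]
force: [-0.7, -0.5, 0.4]
grip_width: 0.183
grasp_force: 0.0
```

Call:
jog_arm:
  commands:
    - [0, 0, 0, 0, 0, 0, 1.7]
    - [0, 0, 0, 0, 0, 2.7, 1.7]
    - [0, 0, 0, 0, 0, 2.8, 1.7]
    - [0, 0, 0, 0, 0, 0, 1.7]
    - [0, 0, 0, 0, 0, 0, 1.7]

```text
time: 23.88
eef_pos: [0.4835, -0.0446, 0.1518]
tcp_rot: [3.141, -0.0, 1.352]
force: [0.6, -0.1, 1.5]
grip_width: 0.18
grasp_force: 0.0
```

```bash
python3 -c "from soc import *;s()"
```

```text
t 23.88 sock x,y,z mm -0.4 73.9 151.8 F [ 0.6 -0.1  1.5]
```

Call:
jog_arm:
  commands:
    - [0, 0, 0, -0.6, 0, 0.1, 1.7]
    - [0, 0, 0, -0.5, 0, 0.1, 1.7]
    - [0, 0, 0, -0.3, 0, 0.05, 1.7]
    - [0, 0, 0, -0.2, 0, 0.05, 1.7]
    - [0, 0, 0, -0.1, 0, 0.05, 1.7]

```text
time: 24.5
eef_pos: [0.4799, -0.0597, 0.1482]
tcp_rot: [3.141, -0.002, 1.353]
force: [-0.5, 4.3, 4.0]
grip_width: 0.182
grasp_force: 2.2
```

Call:
jog_arm:
  commands:
    - [0, 0, 0, -0.1, 0, 0.05, 1.7]

```text
time: 24.62
eef_pos: [0.4797, -0.0606, 0.1477]
tcp_rot: [3.14, -0.002, 1.354]
force: [1.0, 5.3, 4.3]
grip_width: 0.182
grasp_force: 2.8
```

```bash
python3 -c "from soc import *;s()"
```

```text
t 24.62 sock x,y,z mm -0.6 57.5 147.7 F [1.  5.3 4.3]
```

Call:
jog_arm:
  commands:
    - [0, 0, 0, -0.1, 0, 0.05, 1.7]

```text
time: 24.75
eef_pos: [0.4796, -0.0613, 0.1473]
tcp_rot: [3.14, -0.003, 1.354]
force: [0.1, 6.3, 5.6]
grip_width: 0.182
grasp_force: 3.2
```

Call:
jog_arm:
  commands:
    - [0, 0, 0, -0.1, 0, 0.05, 1.7]
    - [0, 0, 0, 0, 0, 0, 1.7]

```text
time: 25.0
eef_pos: [0.4795, -0.062, 0.1469]
tcp_rot: [3.14, -0.003, 1.354]
force: [-0.6, 6.5, 5.8]
grip_width: 0.18
grasp_force: 3.2
```

```bash
python3 -c "from soc import *;s()"
```

```text
t 25.0 sock x,y,z mm -0.6 56.1 146.9 F [-0.6  6.5  5.8]
```

Call:
jog_arm:
  commands:
    - [0, 0, 0, -0.05, 0, 0.03, 1.7]
    - [0, 0, 0, 0, 0, 0, 1.7]

```text
time: 25.25
eef_pos: [0.4794, -0.0623, 0.1467]
tcp_rot: [3.14, -0.004, 1.354]
force: [0.7, 7.1, 6.0]
grip_width: 0.181
grasp_force: 3.5
```

Call:
jog_arm:
  commands:
    - [0, 0, 0, 1, 0, -0.5, 1.7]
    - [0, 0, 0, 0, 0, -5.5, 1.7]
    - [0, 0, 0, -4.6, -0.1, 0, 1.7]
    - [0, 0, 0, -4.6, 0, 0, 1.7]
    - [0, 0, 0, -4.6, 0, 0, 1.7]

```text
time: 25.88
eef_pos: [0.4494, -0.1904, 0.2054]
tcp_rot: [-3.141, 0.002, 1.353]
force: [0.1, 0.3, 0.9]
grip_width: 0.179
grasp_force: 0.0
```

Call:
jog_arm:
  commands:
    - [0, 0, 0, 0, 0, 0, 1.7]
    - [0, 0, 0, 0, 0, 2.7, 1.7]
    - [0, 0, 0, 0, 0, 2.8, 1.7]
    - [0, 0, 0, 0.5, 0, 0, 1.7]
    - [0, 0, 0, 0.2, 0, 0, 1.7]

```text
time: 26.5
eef_pos: [0.4522, -0.1813, 0.1516]
tcp_rot: [3.141, 0.0, 1.354]
force: [0.5, -0.6, 0.0]
grip_width: 0.182
grasp_force: 0.0
```

```bash
python3 -c "from soc import *;s()"
```

```text
t 26.5 sock x,y,z mm -1.7 -66.3 151.6 F [ 0.5 -0.6  0. ]
```

Call:
jog_arm:
  commands:
    - [0, 0, 0, 0.4, 0, 0.15, 1.7]
    - [0, 0, 0, 0.2, 0, 0.1, 1.7]
    - [0, 0, 0, 0.1, 0, 0.05, 1.7]
    - [0, 0, 0, 0.1, 0, 0.05, 1.7]

```text
time: 27.0
eef_pos: [0.4533, -0.1742, 0.1473]
tcp_rot: [3.141, 0.0, 1.353]
force: [0.3, -0.2, 0.4]
grip_width: 0.176
grasp_force: 0.0
```

Call:
jog_arm:
  commands:
    - [0, 0, 0, 0.1, 0, 0.05, 1.7]

```text
time: 27.12
eef_pos: [0.4534, -0.1738, 0.1469]
tcp_rot: [3.141, 0.001, 1.352]
force: [-1.2, -3.4, 2.1]
grip_width: 0.181
grasp_force: 1.2
```

```bash
python3 -c "from soc import *;s()"
```

```text
t 27.12 sock x,y,z mm -2.0 -58.7 146.9 F [-1.2 -3.4  2.1]
```

Call:
jog_arm:
  commands:
    - [0, 0, 0, 0.1, 0, 0.05, 1.7]

```text
time: 27.25
eef_pos: [0.4536, -0.1732, 0.1466]
tcp_rot: [3.141, 0.002, 1.352]
force: [-2.2, -2.8, 1.7]
grip_width: 0.179
grasp_force: 1.6
```

Call:
jog_arm:
  commands:
    - [0, 0, 0, 0.1, 0, 0.05, 1.7]

```text
time: 27.38
eef_pos: [0.4538, -0.1722, 0.1462]
tcp_rot: [3.141, 0.002, 1.352]
force: [-2.5, -3.0, 2.5]
grip_width: 0.175
grasp_force: 2.2
```

Call:
jog_arm:
  commands:
    - [0, 0, 0, 0.1, 0, 0.05, 1.7]

```text
time: 27.5
eef_pos: [0.454, -0.1714, 0.1458]
tcp_rot: [3.141, 0.002, 1.352]
force: [-2.3, -5.6, 4.1]
grip_width: 0.179
grasp_force: 2.8
```

```bash
python3 -c "from soc import *;s()"
```

```text
t 27.5 sock x,y,z mm -2.0 -56.2 145.8 F [-2.3 -5.6  4.1]
```

Call:
jog_arm:
  commands:
    - [0, 0, 0, 0.1, 0, 0.05, 1.7]

```text
time: 27.62
eef_pos: [0.4542, -0.1707, 0.1455]
tcp_rot: [3.141, 0.003, 1.352]
force: [-2.4, -6.2, 5.5]
grip_width: 0.185
grasp_force: 3.2
```

Call:
jog_arm:
  commands:
    - [0, 0, 0, 0.05, 0, 0.03, 1.7]
    - [0, 0, 0, 0, 0, 0, 1.7]

```text
time: 27.88
eef_pos: [0.4543, -0.1704, 0.1453]
tcp_rot: [3.141, 0.003, 1.352]
force: [-3.2, -4.6, 5.2]
grip_width: 0.184
grasp_force: 3.1
```

```bash
python3 -c "from soc import *;s()"
```

```text
t 27.88 sock x,y,z mm -1.9 -55.2 145.3 F [-3.2 -4.6  5.2]
```

Call:
jog_arm:
  commands:
    - [0, 0, 0, -1, 0, -0.5, 1.7]
    - [0, 0, 0, -0.5, 0, -5.5, 1.7]
    - [0, 0, 0, 0, 0, -5, 1.7]
    - [0, 0, 0, -6, 0, 0, 1.7]
    - [0, 0, 0, -6, 0, 0, 1.7]

```text
time: 28.5
eef_pos: [0.426, -0.3011, 0.2553]
tcp_rot: [3.139, -0.001, 1.356]
force: [1.1, -0.3, -0.6]
grip_width: 0.178
grasp_force: 0.0
```

Call:
jog_arm:
  commands:
    - [0, 0, 0, 0, 0, 0, 1.7]
    - [0, 0, 0, 0, 0, 0, 1.7]

```text
time: 28.75
eef_pos: [0.4253, -0.3, 0.2537]
tcp_rot: [-3.141, -0.002, 1.353]
force: [-0.9, 0.1, 0.2]
grip_width: 0.179
grasp_force: 0.0
```

Run:
```python
from soc import *
s();i=ctrl.capture("wrist");t=ctrl.capture("top");sc=ctrl.capture("scene")
c=np.zeros((600,800,3),np.uint8);c[:450,:400]=cv2.resize(i[0:225,150:350],None,fx=2,fy=2);c[:300,402:]=cv2.resize(t[200:290,220:340],(398,300));c[302:,402:]=cv2.resize(sc[170:305,200:320],(398,298));cv2.imwrite("pics/w6.png",c)
```

```text
t 28.75 sock x,y,z mm -2.4 -188.0 253.7 F [-0.9  0.1  0.2]
```

View pics/w6.png

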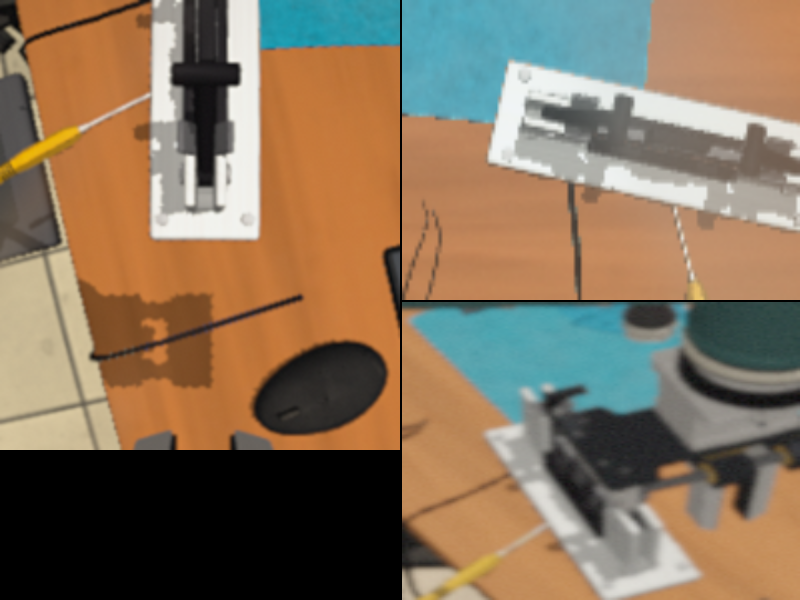

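Run:
```python
from h import *
a=at("top",286.6,235.1,.147);b=at("top",327,242.9,.147)
for p in(a,b):
    d=(p-[.468,-.1169,0])[:2]*1e3;print(d@[.2143,.9768])
```

```text
42.461074925357565
-42.93127888286188
```

```bash
python3 -c "
from station import ctrl
print(ctrl.hand_in())"
```

```text
the job is handed in; nothing more can be done
None
```

The test card is upright in the socket and both levers are swung in to about 1.64 rad. Each came up hard at roughly 8–10 N at the bar, under the 12 N limit. A final overhead picture showed the bars level with each other, and the job was handed in at about 29 s of the 72 s allowed. The contact force left after I let go could not be measured directly, and the hand-in returned no verdict.

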